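Release the lock and hold the curing box's sprung lid open at 40 degrees

TASK

Slide the orange transport lock of the curing box fully to its end stop on the right while the lid is still shut, then lift the sprung lid with its black handle and hold it open at 40 degrees, with its red pointer in the green band of the scale, so that a colleague can check the phone frame inside. Finish holding the lid still in the gripper: do not let go, since it falls shut. Leave the loose things round the box where they are.

Things in the scene. Friction and masses are not known exactly. Their poses are not given: they have to be found in the camera images.
- curing_box: bench curing box, fixed to the worktop: white case, grey-framed amber lid. Origin at the centre of the case's underside, 10 mm over the worktop; x points from its front to the hinge side, away from the robot, y to its left, z up. Case 120 (x) x 230 (y) x 55 mm high; shut lid's top at z = 66 mm. The ledge (top z = 24 mm) under the lock spans x = -60 to -115, y = -20 to -112 mm
- scale_mark (a point): 40 degree mark, middle of the green band (34 to 46 degrees) of the curved white scale fixed on the box's left-hand (+y) side. The scale is 16 mm wide (box y = 116 to 132 mm), radius 75 mm about the hinge axis, its top at z = 130 mm. The lid's red pointer runs along its outer face
- lid_angle (a joint): hinge angle of the lid, rad: 0 shut, grows as its front edge is lifted, stop at 1.3 (40 degrees = 0.698). A spring and its weight (0.25 kg, varying) always push it shut: holding it takes 3 to 6 N across the line from hinge to bar, up to 13 N if pulled straight up at 40 degrees; let go, it falls shut. The lock's tongue blocks it at first
- lid_hinge (a point): a point on the lid's hinge axis, midway along it: in the curing box's frame x = 60, y = 0, z = 55.5 mm. The axis runs along the box's y; the lid extends 120 mm from it towards the robot
- lid: the lid: grey frame with amber window, 120 x 230 x 10 mm, and on it a black bow handle near its front edge. Origin on the hinge axis (as point lid_hinge); axes parallel to the box's when shut
- handle_bar (a point): middle of the black handle's round bar, 12 mm thick, parallel to the hinge axis; 95 mm from the hinge towards the robot and 45 mm above the hinge when the lid is shut (110 mm over the worktop). The bar's two posts stand 45 mm to each side; 29 mm free between bar and lid
- lock (a joint): position of the transport lock's slide, m: 0 at the locked end, 0.050 at the end stop, fully released; it moves along the box's -y (to its right), takes about 2 N, and stays where it is left
- lock_grip (a point): centre of the upper part of the lock's orange upright grip, 20 by 20 mm in plan, its top 14 mm above this point (101 mm over the worktop) and its foot 35 mm over it; in the box's frame x = -97 mm, y = -40 mm - slide. A thin steel tongue goes from the grip over a lug on the lid's front edge
- solder_reel: small reel of solder wire, black flanges, 52 mm wide, 29 mm high; loose bystander, leave it alone. Origin at the centre of its underside
- flux_jar: amber jar with black lid, 39 mm wide, 31 mm high; loose bystander, leave it alone. Origin at the centre of its underside
- red_screwdriver: small red screwdriver, 111 mm long, 13 mm thick; loose bystander, leave it alone. Origin at the centre of its underside
- wick_reel: yellow flat reel, 39 mm wide, 12 mm high; loose bystander, leave it alone. Origin at the centre of its underside
- usb_stick: red USB stick, 17 x 50 x 8 mm, on the blue mat; loose bystander, leave it alone. Origin at the centre of its underside

How it is judged:
By the outcome, as a careful person would: the job done as asked, in the order asked, and still so for the second after the job is handed in, while the arm keeps its last pose, push and grip.
It also fails if it takes over 45 s, if anything falls off the work surface, if the arm or the gripper's body presses on something with over 40 N, if the wrist force passes 120 N, or if a joint passes its speed limit or range.

ROBOT

A 6-joint arm with a two-finger parallel gripper is mounted at the origin on the work surface; the furniture and walls round the work are solid. World frame = base frame: x ahead of the robot, y to its left, z up, the work surface at z = 0. Lengths are in mm, angles in degrees, forces in N, time in s.
With the tool pointing down it reaches from about 275 to 1000 mm from the base axis. Payload 8.4 kg.
Tool frame: the origin (TCP) lies where the fingers leave the gripper's body, on its centre line; the fingertips stand 73 mm ahead of it and the grasp point (between the pads) lies 54 mm ahead of it; z points along the fingers, y is the line along which they close (so a half turn about z gives the same grasp; the last joint's range is limited). The gripper opens to 85 mm and grips with 20 to 120 N. Pads are 22 mm wide; open, the fingers measure 114 mm over their backs; the gripper's body (76 mm by 85 mm) begins 54 mm behind the grasp point. The pads swing forward as they close: fully open they stand 13 mm farther back than shut.
Start: joints at [69.993, 20.225, 93.587, -0, 66.188, -0.138], TCP at [212.43, 587.794, 303.881] pointing down, gripper open.
Joint ranges: [-150.9, 150.9], [-52.94, 120.26], [3.33, 152.33], [-74.26, 254.26], [0, 154.13], [-172.89, 172.89]. Speed limits (degrees/s): [127.2, 127.2, 159.86, 180, 180, 180].

INTERFACE

Orientations are given as [roll, pitch, yaw] about the fixed x, y, z axes, in that order (R = Rz(yaw) Ry(pitch) Rx(roll)).
In Python, from rig import bot, vision, ticket gives the robot as it stands.
- The arm moves only by the tool drive_tool, never from a script. Its argument "moves" is a list of rows, each an object of numbers: "jaw": the opening, from 0 (shut) to 1 (fully open); "x", "y", "z": the shift along the world's x, y, z normalised to -1 to 1, where 1 is 25 mm; "wx", "wy", "wz": the turn, a rotation vector about the world's x, y, z normalised to -1 to 1, where 1 is 0.12 rad. In form: [{"jaw": .., "x": .., "y": .., "z": .., "wx": .., "wy": .., "wz": ..}, ...]. A call has 1 to 12 rows; each row shifts and turns the commanded pose from where the row before left it; what a row does not reach is not made up. A row lasts 1/8 s, in which the tool goes at most 62.5 mm and 10.7 degrees, less where a joint would pass 70% of its speed; a pose out of reach is approached as far as the arm can. A call with a number of a shift or a turn outside -1 to 1 is refused whole. A call with a gripper value outside its range is refused whole. The fingers move at their own pace and stop on an object; "squeeze" is the grip in N (left out, the last holds). Time passes only in rows, so rows that do not move let the fingers close. It gives the time, the measured TCP pose, the force, the opening and the grip force at its end, in the units of the state.
- bot.state(): the state, without advancing time (a new reading comes with each control period).
- vision.capture(name): name is "side" or "top"; returns the picture (384x512x3 uint8, blue, green, red); there is no depth.
- vision.camera_model(name): a dict with "camera_matrix" (3x3 intrinsics, pixels), "R" (3x3) and "t" (3): a world point X has camera coordinates R X + t. Camera axes: x right, y down, z forward; pixel columns grow to the right and rows downward; lengths in mm; the calibration is good to about 2 mm. A picture is of the moment at which its call begins. camera_model takes no time and is no camera call.
- ticket.hand_in(): hands the job in; it is judged then, once.
The state is a dict: "t": time; "q": joint angles; "qd": joint speeds; "joint_torque": joint torques, N m; "ee_pos": TCP position; "orientation": TCP orientation; "ft_force": force on the tool from outside, world axes, zero at the start; "moment": the same for the moment, N m; "grip_width": finger opening in mm; "finger_force": force on a finger pad.
Only numpy, scipy, OpenCV 4.12 (cv2) and the standard library are available. Lean on these libraries where they do the work, as an engineer would, in place of code of your own. Each camera call takes 0.05 s, during which the arm holds its last target. There are 200 camera calls.

## Working session

There is one attempt and no reset: what is moved stays moved. The work goes in short steps, Python scripts to look and compute and a tool call to move; the robot and the scene stay as the last step left them, time stands still between calls to the robot, and variables do not carry over. Pictures are saved under pics/ and viewed, at most 10 in all, crops included, and the job is handed in when it is done.

Besides the shell and the picture viewer there is one more tool, called after ">>>" as name(argument=value, ...) on one line, values as JSON. drive_tool: Moves the arm, as the interface text tells. Scaled input: -1 to 1 covers 25 mm each way for a shift and 0.12 rad each way for a turn. Its arguments: {"type":"object","properties":{"moves":{"type":"array","items":{"type":"object","properties":{"jaw":{"type":"number"},"x":{"type":"number"},"y":{"type":"number"},"z":{"type":"number"},"wx":{"type":"number"},"wy":{"type":"number"},"wz":{"type":"number"}}}},"squeeze":{"type":"number"}},"required":["moves"]}

```bash
mkdir -p pics
python3 - <<'E'
from rig import bot,vision
import cv2
for n in("side","top"):
    cv2.imwrite(f"pics/{n}0.png",vision.capture(n)); m=vision.camera_model(n); print(n,m)
print(bot.state())
E
```

```text
side {'camera_matrix': array([[439.25873957,   0.        , 255.79382259],
       [  0.        , 439.25873957, 197.69480156],
       [  0.        ,   0.        ,   1.        ]]), 'R': array([[-9.70261735e-01, -2.42057276e-01,  6.64503141e-04],
       [-1.86368649e-01,  7.45282168e-01, -6.40172802e-01],
       [ 1.54463242e-01, -6.21259016e-01, -7.68230657e-01]]), 't': array([ 584.03794048, -125.12411872, 1234.50054288])}
top {'camera_matrix': array([[470.11139662,   0.        , 242.90397473],
       [  0.        , 470.11139662, 187.11796444],
       [  0.        ,   0.        ,   1.        ]]), 'R': array([[-1.49919328e-02, -9.99887540e-01,  3.86878638e-04],
       [-9.88870927e-01,  1.47694735e-02, -1.48041053e-01],
       [ 1.48018690e-01, -2.60199455e-03, -9.88981141e-01]]), 't': array([ 379.69175001,  495.73778857, 1204.96099527])}
{'t': 0.1, 'q': array([ 6.99936559e+01,  2.02586008e+01,  9.36260648e+01, -7.13337834e-04,
        6.61875185e+01, -1.38873826e-01]), 'qd': array([-0.00376321, -0.04758217, -0.14346062, -0.03591965, -0.01689744,
       -0.05297994]), 'joint_torque': array([ 1.59541737e-04, -6.06361985e+01, -3.42822897e+01, -2.49984362e-05,
        3.99434750e-03, -4.96746725e-05]), 'ee_pos': array([212.30185253, 587.46903285, 303.22646151]), 'orientation': array([-1.79927814e+02,  4.77287148e-04,  1.60132818e+02]), 'ft_force': array([ 0.33223181, -0.05273415,  0.37885361]), 'moment': array([-0.01159819, -0.01181074,  0.02767672]), 'finger_force': 0.0, 'grip_width': 85.27758319076409}
```

View pics/side0.png

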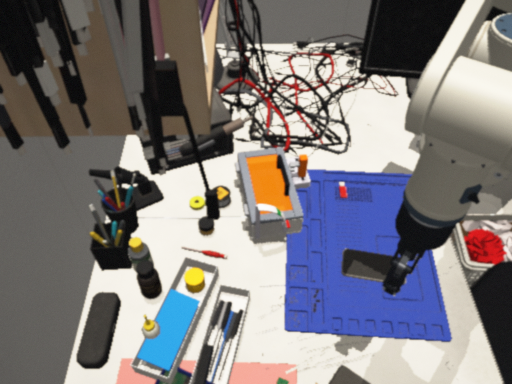

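View pics/top0.png

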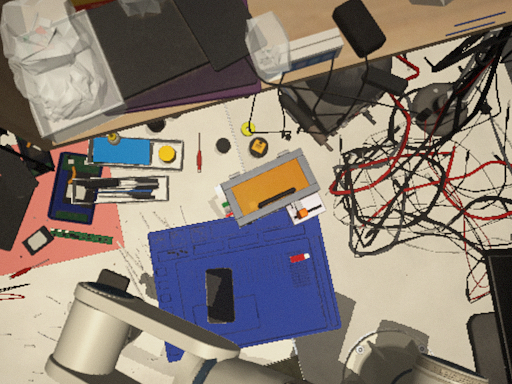

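The side view shows the box at about (270,195), with the orange grip at (303,165) and the handle at (290,172). In the top view the box is at (270,187), the grip at (303,212) and the black bar at about (278,198). The USB stick is at (300,257). I'll enlarge both views and take masks.

```bash
cat > h.py <<'E'
import numpy as np, cv2
from rig import bot,vision
def ray(n,uv):
    m=vision.camera_model(n); R,t=m["R"],m["t"]
    d=R.T@np.linalg.inv(m["camera_matrix"])@np.array([uv[0],uv[1],1.]); return -R.T@t,d/np.linalg.norm(d)
def onz(n,uv,z):
    c,d=ray(n,uv); return c+d*(z-c[2])/d[2]
def tri(a,b):
    (c1,d1),(c2,d2)=ray("side",a),ray("top",b)
    s=np.linalg.lstsq(np.c_[d1,-d2],c2-c1,rcond=None)[0]; p,q=c1+s[0]*d1,c2+s[1]*d2
    return (p+q)/2,np.linalg.norm(p-q)
def proj(n,X):
    m=vision.camera_model(n); p=m["camera_matrix"]@(m["R"]@np.asarray(X,float)+m["t"]); return p[:2]/p[2]
E
python3 - <<'E'
from h import *
np.set_printoptions(precision=1,suppress=True)
A=[]
for n,(x0,y0,x1,y1) in (("side",(225,135,325,255)),("top",(205,140,335,230))):
    im=cv2.imread(f"pics/{n}0.png"); hsv=cv2.cvtColor(im,cv2.COLOR_BGR2HSV)
    sub=hsv[y0:y1,x0:x1]; m=cv2.inRange(sub,(5,150,90),(24,255,255))
    k,l,st,c=cv2.connectedComponentsWithStats(m)
    for i in range(1,k):
        if st[i,4]>8: print(n,st[i]+[x0,y0,0,0,0],c[i]+[x0,y0], np.median(sub[l==i],axis=0))
    i=1+np.argmax(st[1:,4]); cn=cv2.findContours((l==i).astype('uint8'),0,2)[0]
    hull=cv2.convexHull(np.vstack(cn)); r=cv2.minAreaRect(hull); b=cv2.boxPoints(r)+[x0,y0]
    P=np.array([onz(n,p,75) for p in b]); print(b,"\n",P,P.mean(0)); 
    A.append(cv2.resize(im[y0:y1,x0:x1],None,fx=5,fy=5,interpolation=cv2.INTER_NEAREST))
cv2.imwrite("pics/sc.png",A[0]);cv2.imwrite("pics/tc.png",A[1])
E
```

```text
side [ 247  154   45   57 1620] [268.4 181.6] [ 16. 233. 242.]
side [299 155   8  22 141] [302.4 165.1] [ 11. 228. 125.]
side [225 190   4   7  19] [226.1 192.7] [ 20. 188. 210.]
side [260 211   9   3  18] [263.2 211.9] [ 13. 169. 233.]
[[245.4 158.4]
 [277.4 150.4]
 [291.9 208.8]
 [259.9 216.8]] 
 [[569.2 240.8  75. ]
 [496.6 192.7  75. ]
 [423.4 372.4  75. ]
 [489.3 412.7  75. ]] [494.6 304.7  75. ]
top [251 140  15  14 131] [258.2 146.1] [ 19. 195. 208.]
top [ 231  158   78   58 2003] [269.  185.3] [ 17. 200. 208.]
top [278 196   7   4   9] [281.2 197.3] [ 16. 171. 121.]
top [298 208  10  11  66] [302.6 212.8] [ 14.  211.5 238. ]
[[230.5 187.3]
 [296.1 157.2]
 [308.9 185.2]
 [243.4 215.3]] 
 [[495.7 404.   75. ]
 [571.8 233.8  75. ]
 [498.1 203.2  75. ]
 [423.4 372.2  75. ]] [497.3 303.3  75. ]
```

View pics/sc.png

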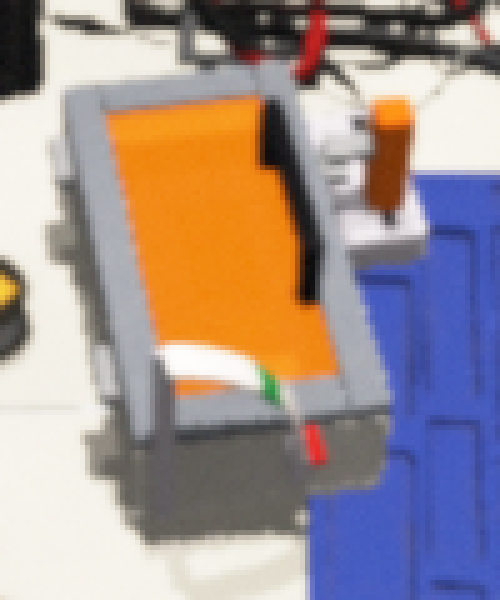

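View pics/tc.png

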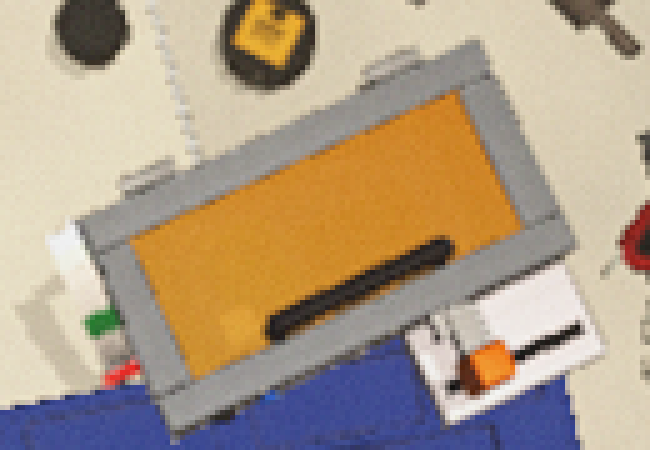

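The side crop shows the amber window, the black bow, the orange grip top at crop (392,112) and the red pointer at (315,445). The top crop shows lid corners at about (80,225), (475,42), (575,245) and (178,440), the bar running from (275,327) to (445,245), and the grip at (487,367) with its slot running to the right. I'll compute the box pose from these.

Run:
```python
from h import *
np.set_printoptions(precision=1,suppress=True)
T=lambda u,v:(205+u/5-.4,140+v/5-.4); S=lambda u,v:(225+u/5-.4,135+v/5-.4)
L=np.array([onz("top",T(*p),76) for p in((80,225),(475,42),(575,245),(178,440))]);print(L,L.mean(0))
L2=np.array([onz("side",S(*p),76) for p in((135,437),(65,88),(290,62),(388,405))]);print(L2,L2.mean(0))
a,b=onz("top",T(275,327),112),onz("top",T(445,245),112)
print("bar",a,b,(a+b)/2,np.linalg.norm(a-b),np.degrees(np.arctan2(-(a-b)[0],(a-b)[1])))
print("grip",onz("top",T(490,365),101),onz("side",S(392,112),101), tri(S(392,112),T(490,362)))
from scipy.optimize import least_squares
loc=np.array([[60,115],[60,-115],[-60,-115],[-60,115]])
def w(p,l): c,s=np.cos(p[2]),np.sin(p[2]); return np.c_[l[:,0]*c-l[:,1]*s+p[0],l[:,0]*s+l[:,1]*c+p[1]]
for Q in (L,L2,(L+L2)/2):
    r=least_squares(lambda p:(w(p,loc)-Q[:,:2]).ravel(),[500,300,.4]); print(r.x[:2],np.degrees(r.x[2]),r.fun)
    p=r.x; print("grip,bar,hinge,ledge end",w(p,np.array([[-97,-40],[-35,0],[60,0],[-97,-112],[-97,-90]])))
```

```text
[[502.9 429.3  76. ]
 [595.7 224.   76. ]
 [488.7 176.4  76. ]
 [392.3 380.7  76. ]] [494.9 302.6  76. ]
[[503.8 432.3  76. ]
 [594.  224.9  76. ]
 [485.8 178.   76. ]
 [396.9 387.   76. ]] [495.1 305.6  76. ]
bar [444.9 331.9 112. ] [484.5 246.8 112. ] [464.7 289.4 112. ] 93.85994795109991 24.957230922975967
grip [425.6 225.1 101. ] [425.6 226.6 101. ] (array([426.5, 224.9,  99.4]), np.float64(1.4043286306069926))
[494.9 302.6] 24.600479687753474 [-1.3  2.8  1.6 -1.  -0.5 -3.3  0.2  1.5]
grip,bar,hinge,ledge end [[423.4 225.8]
 [463.1 288. ]
 [549.5 327.6]
 [453.3 160.4]
 [444.2 180.4]]
[495.1 305.6] 23.2687281886744 [ 1.   2.6  1.7 -1.3 -0.4 -1.8 -2.3  0.6]
grip,bar,hinge,ledge end [[421.8 230.5]
 [463.  291.7]
 [550.3 329.3]
 [450.3 164.4]
 [441.6 184.6]]
[495.  304.1] 23.93464722931576 [-0.1  2.7  1.6 -1.2 -0.4 -2.6 -1.1  1. ]
grip,bar,hinge,ledge end [[422.6 228.2]
 [463.  289.9]
 [549.9 328.4]
 [451.8 162.4]
 [442.9 182.5]]
```

Estimates: box centre about (495.5, 304), yaw about 24.2°, grip about (425, 226), bar about (464, 289.5). First I'll move over the lock's left side with the fingers shut and tool y along box x.

>>> drive_tool(moves=[{"jaw": 0,"x": 0.62,"y": -1,"wz": -0.56},{"jaw": 0,"x": 0.62,"y": -1,"wz": -0.56},{"jaw": 0,"x": 0.62,"y": -1,"wz": -0.56},{"jaw": 0,"x": 0.62,"y": -1,"wz": -0.56},{"jaw": 0,"x": 0.62,"y": -1,"wz": -0.56},{"jaw": 0,"x": 0.62,"y": -1,"wz": -0.56},{"jaw": 0,"x": 0.62,"y": -1,"wz": -0.56},{"jaw": 0,"x": 0.62,"y": -1,"wz": -0.56},{"jaw": 0,"x": 0.62,"y": -1,"wz": -0.56},{"jaw": 0,"x": 0.62,"y": -1,"wz": -0.56},{"jaw": 0,"x": 0.62,"y": -1,"wz": -0.56},{"jaw": 0,"x": 0.62,"y": -1,"wz": -0.56}])

```text
$.moves[0]: bad value
```

>>> drive_tool(moves=[{"jaw": 0.0,"x": 0.62,"y": -1.0,"z": 0.0,"wx": 0.0,"wy": 0.0,"wz": -0.56}])

```text
t: 0.22
ee_pos: [227.4, 563.3, 303.3]
orientation: [-180.0, -0.0, 156.3]
ft_force: [-0.1, -0.8, 0.4]
grip_width: 69.9
finger_force: 0.0
```

All seven keys are required.

>>> drive_tool(moves=[{"jaw": 0,"x": 0.62,"y": -1,"z": 0,"wx": 0,"wy": 0,"wz": -0.56},{"jaw": 0,"x": 0.62,"y": -1,"z": 0,"wx": 0,"wy": 0,"wz": -0.56},{"jaw": 0,"x": 0.62,"y": -1,"z": 0,"wx": 0,"wy": 0,"wz": -0.56},{"jaw": 0,"x": 0.62,"y": -1,"z": 0,"wx": 0,"wy": 0,"wz": -0.56},{"jaw": 0,"x": 0.62,"y": -1,"z": 0,"wx": 0,"wy": 0,"wz": -0.56},{"jaw": 0,"x": 0.62,"y": -1,"z": 0,"wx": 0,"wy": 0,"wz": -0.56},{"jaw": 0,"x": 0.62,"y": -1,"z": 0,"wx": 0,"wy": 0,"wz": -0.56},{"jaw": 0,"x": 0.62,"y": -1,"z": 0,"wx": 0,"wy": 0,"wz": -0.56},{"jaw": 0,"x": 0.62,"y": -1,"z": 0,"wx": 0,"wy": 0,"wz": -0.56},{"jaw": 0,"x": 0.62,"y": -1,"z": 0,"wx": 0,"wy": 0,"wz": -0.56},{"jaw": 0,"x": 0.62,"y": -1,"z": 0,"wx": 0,"wy": 0,"wz": -0.56},{"jaw": 0,"x": 0.31,"y": -1,"z": 0,"wx": 0,"wy": 0,"wz": 0}])

```text
t: 1.72
ee_pos: [406.7, 261.8, 303.7]
orientation: [-180.0, 0.0, 113.9]
ft_force: [0.3, 0.2, -0.3]
grip_width: -0.3
finger_force: 0.0
```

```bash
python3 -c "
from h import *
s=bot.state();print(s['ee_pos'],s['orientation'],s['q'],s['ft_force'])"
```

```text
[406.67034286 261.849552   303.6647691 ] [-1.79985807e+02  5.83065167e-03  1.13855036e+02] [ 3.26012647e+01  7.54235025e+00  1.10416735e+02 -4.08052859e-03
  6.20558293e+01  8.74814243e+00] [ 0.34537193  0.16538082 -0.29301129]
```

>>> drive_tool(moves=[{"jaw": 0,"x": 0,"y": 0,"z": -1,"wx": 0,"wy": 0,"wz": 0},{"jaw": 0,"x": 0,"y": 0,"z": -1,"wx": 0,"wy": 0,"wz": 0},{"jaw": 0,"x": 0,"y": 0,"z": -1,"wx": 0,"wy": 0,"wz": 0},{"jaw": 0,"x": 0,"y": 0,"z": -1,"wx": 0,"wy": 0,"wz": 0},{"jaw": 0,"x": 0,"y": 0,"z": -1,"wx": 0,"wy": 0,"wz": 0},{"jaw": 0,"x": 0,"y": 0,"z": -1,"wx": 0,"wy": 0,"wz": 0},{"jaw": 0,"x": 0,"y": 0,"z": -0.6,"wx": 0,"wy": 0,"wz": 0},{"jaw": 0,"x": 0,"y": 0,"z": 0,"wx": 0,"wy": 0,"wz": 0}])

```text
t: 2.72
ee_pos: [405.7, 262.5, 138.0]
orientation: [-179.9, 0.0, 113.9]
ft_force: [-0.1, -0.1, 0.6]
grip_width: 0.2
finger_force: 0.0
```

Run:
```python
from h import *
a=[vision.capture(n) for n in("side","top")]
f=lambda im,x,y:cv2.resize(im[y:y+100,x:x+100],None,fx=4,fy=4,interpolation=0)
cv2.imwrite("pics/d1.png",np.hstack([f(a[0],250,120),f(a[1],250,150)]))
```

```text
(no output)
```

View pics/d1.png

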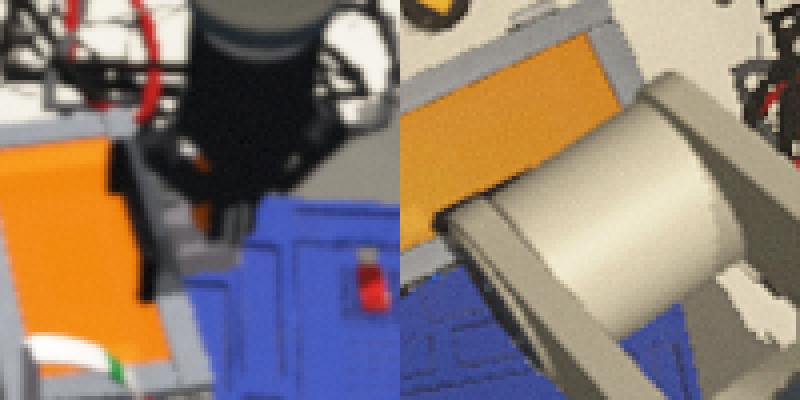

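The picture shows the shut fingers standing left of the orange grip (crop about (205,190)), clear of the handle. I'll push along box -y.

>>> drive_tool(moves=[{"jaw": 0,"x": 0.164,"y": -0.365,"z": 0,"wx": 0,"wy": 0,"wz": 0},{"jaw": 0,"x": 0.164,"y": -0.365,"z": 0,"wx": 0,"wy": 0,"wz": 0},{"jaw": 0,"x": 0.164,"y": -0.365,"z": 0,"wx": 0,"wy": 0,"wz": 0},{"jaw": 0,"x": 0.164,"y": -0.365,"z": 0,"wx": 0,"wy": 0,"wz": 0}])

```text
t: 3.32
ee_pos: [423.1, 225.7, 139.2]
orientation: [180.0, -0.0, 113.9]
ft_force: [-1.0, 1.3, 1.9]
grip_width: -0.1
finger_force: 1.1
```

>>> drive_tool(moves=[{"jaw": 0,"x": 0.164,"y": -0.365,"z": 0,"wx": 0,"wy": 0,"wz": 0},{"jaw": 0,"x": 0.164,"y": -0.365,"z": 0,"wx": 0,"wy": 0,"wz": 0}])

```text
t: 3.58
ee_pos: [431.2, 207.4, 138.9]
orientation: [180.0, -0.0, 113.9]
ft_force: [-0.4, 3.1, 2.0]
grip_width: 0.3
finger_force: 1.1
```

>>> drive_tool(moves=[{"jaw": 0,"x": 0.05,"y": -0.11,"z": 0,"wx": 0,"wy": 0,"wz": 0}])

```text
t: 3.7
ee_pos: [432.4, 204.7, 138.9]
orientation: [180.0, -0.0, 113.9]
ft_force: [-0.8, 3.0, 2.2]
grip_width: -0.2
finger_force: 1.0
```

>>> drive_tool(moves=[{"jaw": 0,"x": 0.05,"y": -0.11,"z": 0,"wx": 0,"wy": 0,"wz": 0}])

```text
t: 3.82
ee_pos: [433.4, 202.4, 138.9]
orientation: [180.0, -0.0, 113.9]
ft_force: [-0.4, 2.2, 1.0]
grip_width: 0.2
finger_force: 1.0
```

>>> drive_tool(moves=[{"jaw": 0,"x": 0.033,"y": -0.073,"z": 0,"wx": 0,"wy": 0,"wz": 0},{"jaw": 0,"x": 0,"y": 0,"z": 0,"wx": 0,"wy": 0,"wz": 0}])

```text
t: 4.08
ee_pos: [434.0, 200.6, 138.8]
orientation: [-180.0, 0.0, 113.9]
ft_force: [-0.7, -0.7, -0.1]
grip_width: -0.2
finger_force: 0.0
```

>>> drive_tool(moves=[{"jaw": 0,"x": 0.033,"y": -0.073,"z": 0,"wx": 0,"wy": 0,"wz": 0},{"jaw": 0,"x": 0,"y": 0,"z": 0,"wx": 0,"wy": 0,"wz": 0}])

```text
t: 4.32
ee_pos: [434.3, 199.8, 138.8]
orientation: [-180.0, -0.1, 113.9]
ft_force: [-5.0, 9.8, 1.3]
grip_width: -0.1
finger_force: 5.4
```

>>> drive_tool(moves=[{"jaw": 0,"x": 0.025,"y": -0.055,"z": 0,"wx": 0,"wy": 0,"wz": 0},{"jaw": 0,"x": 0,"y": 0,"z": 0,"wx": 0,"wy": 0,"wz": 0}])

```text
t: 4.58
ee_pos: [434.5, 199.3, 138.9]
orientation: [-180.0, -0.2, 113.8]
ft_force: [-9.4, 18.5, 2.6]
grip_width: 0.1
finger_force: 10.0
```

The force rises hard at the expected 50 mm, so the lock is at its end stop. I'll back off, rise and go over the bar.

>>> drive_tool(moves=[{"jaw": 0,"x": -0.12,"y": 0.27,"z": 0,"wx": 0,"wy": 0,"wz": 0},{"jaw": 0,"x": 0,"y": 0,"z": 1,"wx": 0,"wy": 0,"wz": 0},{"jaw": 0,"x": 0,"y": 0,"z": 1,"wx": 0,"wy": 0,"wz": 0},{"jaw": 0.6,"x": 0,"y": 0,"z": 1,"wx": 0,"wy": 0,"wz": 0},{"jaw": 0.6,"x": 0.32,"y": 0.83,"z": 0,"wx": 0,"wy": 0,"wz": 0},{"jaw": 0.6,"x": 0.32,"y": 0.83,"z": 0,"wx": 0,"wy": 0,"wz": 0},{"jaw": 0.6,"x": 0.32,"y": 0.83,"z": 0,"wx": 0,"wy": 0,"wz": 0},{"jaw": 0.6,"x": 0.32,"y": 0.83,"z": 0,"wx": 0,"wy": 0,"wz": 0},{"jaw": 0.6,"x": 0,"y": 0,"z": 0,"wx": 0,"wy": 0,"wz": 0}])

```text
t: 5.7
ee_pos: [465.1, 289.1, 213.3]
orientation: [-180.0, -0.0, 114.0]
ft_force: [-0.7, -0.6, -0.5]
grip_width: 51.1
finger_force: 0.0
```

Run:
```python
from h import *
a=vision.capture("side"); cv2.imwrite("pics/d2.png",cv2.resize(a[110:240,220:340],None,fx=5,fy=4.6,interpolation=0))
hsv=cv2.cvtColor(a,cv2.COLOR_BGR2HSV)[130:200,285:330]; m=cv2.inRange(hsv,(5,150,60),(24,255,255))
k,l,s,c=cv2.connectedComponentsWithStats(m); print(s[1:]+[285,130,0,0,0])
t=np.radians(24.2); print("expected grip top px",proj("side",[495.5-97*np.cos(t)+90*np.sin(t),304-97*np.sin(t)-90*np.cos(t),101]))
```

```text
[[295 149   7  16  41]
 [285 182   1  10  10]
 [285 194   5   6  22]]
expected grip top px [298.95644695 143.68647075]
```

View pics/d2.png

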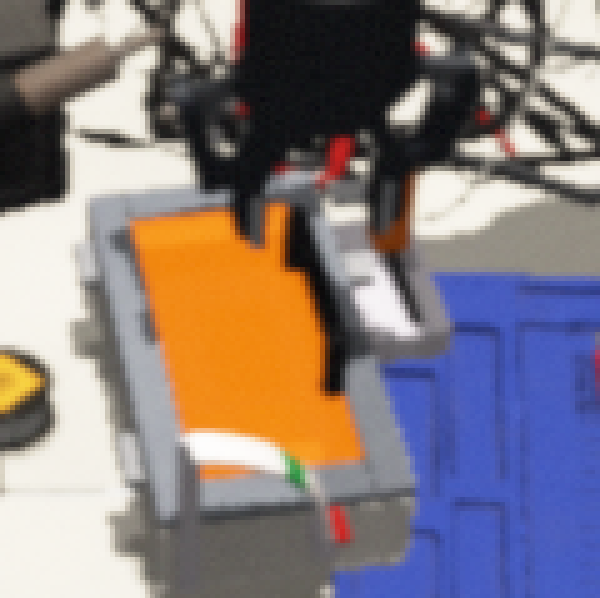

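The lock grip is at the far end, with the slot bare in front of it, and the fingers straddle the black bar line. I'll descend and grip.

>>> drive_tool(moves=[{"jaw": 0.6,"x": 0,"y": 0,"z": -1,"wx": 0,"wy": 0,"wz": 0},{"jaw": 0.6,"x": 0,"y": 0,"z": -0.95,"wx": 0,"wy": 0,"wz": 0},{"jaw": 0.6,"x": 0,"y": 0,"z": 0,"wx": 0,"wy": 0,"wz": 0}])

```text
t: 6.12
ee_pos: [463.2, 286.1, 163.6]
orientation: [-179.8, 0.0, 113.9]
ft_force: [1.2, 0.3, 1.5]
grip_width: 51.1
finger_force: 0.0
```

>>> drive_tool(moves=[{"jaw": 0.2,"x": 0,"y": 0,"z": 0,"wx": 0,"wy": 0,"wz": 0},{"jaw": 0,"x": 0,"y": 0,"z": 0,"wx": 0,"wy": 0,"wz": 0},{"jaw": 0,"x": 0,"y": 0,"z": 0,"wx": 0,"wy": 0,"wz": 0},{"jaw": 0,"x": 0,"y": 0,"z": 0,"wx": 0,"wy": 0,"wz": 0}], squeeze=40)

```text
t: 6.62
ee_pos: [464.0, 287.0, 166.0]
orientation: [-179.9, 0.0, 113.9]
ft_force: [-3.7, -2.5, 5.5]
grip_width: 10.0
finger_force: 39.0
```

Run:
```python
import numpy as np
t=np.radians(24.2);r=np.hypot(95,45);a=np.arctan2(45,95)
def P(th):
    th=np.radians(th);f=th/2
    X=-r*np.cos(a+th)+54*np.sin(f);Z=r*np.sin(a+th)+54*np.cos(f);return np.array([X*np.cos(t),X*np.sin(t),Z])
for k in range(8):print(((P(5*k+5)-P(5*k))/25).round(3),(P(5*k+5)-P(0)).round(1))
print("rot",np.radians(2.5)/.12*np.array([-np.sin(t),np.cos(t)]))
```

```text
[0.242 0.109 0.322] [6.1 2.7 8.1]
[0.267 0.12  0.302] [12.7  5.7 15.6]
[0.291 0.131 0.279] [20.   9.  22.6]
[0.312 0.14  0.255] [27.8 12.5 29. ]
[0.332 0.149 0.228] [36.1 16.2 34.7]
[0.35  0.157 0.199] [44.9 20.2 39.6]
[0.366 0.164 0.169] [54.  24.3 43.9]
[0.379 0.17  0.137] [63.5 28.5 47.3]
rot [-0.14905222  0.33165623]
```

First 10° as a test, to confirm the lid is free.

>>> drive_tool(moves=[{"jaw": 0,"x": 0.12,"y": 0.055,"z": 0.16,"wx": -0.075,"wy": 0.165,"wz": 0},{"jaw": 0,"x": 0.12,"y": 0.055,"z": 0.16,"wx": -0.075,"wy": 0.165,"wz": 0}])

```text
t: 6.88
ee_pos: [469.5, 289.5, 173.1]
orientation: [-177.3, 0.0, 113.9]
ft_force: [-3.5, -1.5, -5.4]
grip_width: 10.7
finger_force: 39.0
```

>>> drive_tool(moves=[{"jaw": 0,"x": 0.133,"y": 0.06,"z": 0.15,"wx": -0.075,"wy": 0.165,"wz": 0},{"jaw": 0,"x": 0.133,"y": 0.06,"z": 0.15,"wx": -0.075,"wy": 0.165,"wz": 0}], squeeze=60)

```text
t: 7.12
ee_pos: [475.8, 292.3, 180.1]
orientation: [-174.7, 0.1, 113.9]
ft_force: [-5.0, -1.1, -7.4]
grip_width: 10.0
finger_force: 58.2
```

The forces match a free lid, about 7 N downward. I'll continue to about 40°.

>>> drive_tool(moves=[{"jaw": 0,"x": 0.145,"y": 0.065,"z": 0.14,"wx": -0.075,"wy": 0.165,"wz": 0},{"jaw": 0,"x": 0.145,"y": 0.065,"z": 0.14,"wx": -0.075,"wy": 0.165,"wz": 0},{"jaw": 0,"x": 0.156,"y": 0.07,"z": 0.128,"wx": -0.075,"wy": 0.165,"wz": 0},{"jaw": 0,"x": 0.156,"y": 0.07,"z": 0.128,"wx": -0.075,"wy": 0.165,"wz": 0},{"jaw": 0,"x": 0.166,"y": 0.075,"z": 0.114,"wx": -0.075,"wy": 0.165,"wz": 0},{"jaw": 0,"x": 0.166,"y": 0.075,"z": 0.114,"wx": -0.075,"wy": 0.165,"wz": 0}])

```text
t: 7.88
ee_pos: [498.4, 302.4, 199.3]
orientation: [-167.1, 0.1, 113.9]
ft_force: [-9.6, -3.9, 1.2]
grip_width: 10.0
finger_force: 58.4
```

>>> drive_tool(moves=[{"jaw": 0,"x": 0.175,"y": 0.08,"z": 0.1,"wx": -0.075,"wy": 0.165,"wz": 0},{"jaw": 0,"x": 0.175,"y": 0.08,"z": 0.1,"wx": -0.075,"wy": 0.165,"wz": 0},{"jaw": 0,"x": 0.183,"y": 0.082,"z": 0.085,"wx": -0.075,"wy": 0.165,"wz": 0},{"jaw": 0,"x": 0.183,"y": 0.082,"z": 0.085,"wx": -0.075,"wy": 0.165,"wz": 0},{"jaw": 0,"x": 0.19,"y": 0.085,"z": 0.068,"wx": -0.075,"wy": 0.165,"wz": 0},{"jaw": 0,"x": 0.19,"y": 0.085,"z": 0.068,"wx": -0.075,"wy": 0.165,"wz": 0},{"jaw": 0,"x": 0,"y": 0,"z": 0,"wx": 0,"wy": 0,"wz": 0},{"jaw": 0,"x": 0,"y": 0,"z": 0,"wx": 0,"wy": 0,"wz": 0}])

```text
t: 8.88
ee_pos: [525.7, 314.6, 213.1]
orientation: [-159.6, 0.2, 114.0]
ft_force: [-13.4, -6.2, 7.1]
grip_width: 9.8
finger_force: 58.8
```

Run:
```python
from h import *
np.set_printoptions(precision=1,suppress=True)
s=bot.state();p=s["ee_pos"];print(p,s["orientation"],s["q"])
from scipy.spatial.transform import Rotation as Ro
a=Ro.from_euler("xyz",s["orientation"],degrees=True).as_matrix()[:,2]
t=np.radians(24.2);ex=np.array([np.cos(t),np.sin(t),0]);ey=np.array([-np.sin(t),np.cos(t),0])
H=np.array([495.5,304,10])+60*ex+[0,0,55.5]
g=p+54*a-H; print("approach",a,"bar radius",np.hypot(g@ex,g[2]),"theta",np.degrees(np.arctan2(g[2],-g@ex))-25.35)
im=vision.capture("side"); 
for th in (34,40,46):
    r=np.radians(th); print(th,[proj("side",H+ey*y+75*(-ex*np.cos(r)+[0,0,np.sin(r)])) for y in(116,132,135)])
hsv=cv2.cvtColor(im,cv2.COLOR_BGR2HSV)[160:250,235:310]
for n,m in(("red",cv2.inRange(hsv,(0,150,120),(4,255,255))|cv2.inRange(hsv,(174,150,120),(180,255,255))),("green",cv2.inRange(hsv,(50,100,50),(85,255,255)))):
    k,l,st,c=cv2.connectedComponentsWithStats(m)
    for i in range(1,k): print(n,st[i]+[235,160,0,0,0],c[i]+[235,160])
cv2.imwrite("pics/d3.png",cv2.resize(im[100:250,210:350],None,fx=4,fy=4,interpolation=0))
```

```text
[525.7 314.6 213.1] [-159.6    0.2  114. ] [29.9 33.2 87.5  1.9 79.6  5.3]
approach [-0.3 -0.1 -0.9] bar radius 107.70897098005169 theta 38.851155401733756
34 [array([279.6, 210.3]), array([281.2, 216. ]), array([281.5, 217.1])]
40 [array([277.6, 208.8]), array([279.2, 214.5]), array([279.5, 215.6])]
46 [array([275.3, 207.5]), array([276.8, 213.3]), array([277.1, 214.3])]
red [279 207   5   8  17] [281.  210.7]
green [278 210   2   6   8] [278.4 212.8]
```

View pics/d3.png

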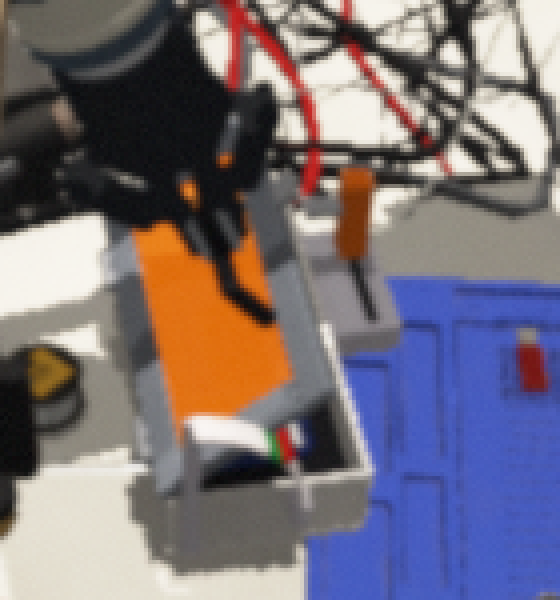

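The lid is held open and the lock is still at the right. The pointer (281,210.7) sits at the lower edge of the green band (278–280). I'll measure the angle by intersecting rays with the pointer's plane, shut against now.

```bash
cat > ang.py <<'E'
from h import *
t=np.radians(24.2);ex=np.array([np.cos(t),np.sin(t),0]);ey=np.array([-np.sin(t),np.cos(t),0])
H=np.array([495.5,304,10])+60*ex+[0,0,55.5]
def pos(uv,y):
    c,d=ray("side",uv); s=(y-(c-H)@ey)/(d@ey); p=c+s*d-H; return p@ex,p[2]
def masks(im):
    hsv=cv2.cvtColor(im,cv2.COLOR_BGR2HSV)[195:240,262:300]
    red=cv2.inRange(hsv,(0,110,90),(5,255,255))|cv2.inRange(hsv,(172,110,90),(180,255,255)); g=cv2.inRange(hsv,(45,80,40),(90,255,255))
    for n,m in(("red",red),("green",g)):
        c=cv2.connectedComponentsWithStats(m); i=1+np.argmax(c[2][1:,4]); uv=c[3][i]+[262,195]
        y=133 if n=="red" else 124
        X,Z=pos(uv,y); print(n,uv.round(1),c[2][i][2:],"r %.1f ang %.1f"%(np.hypot(X,Z),np.degrees(np.arctan2(Z,-X))))
def corner():
    for th in(30,34,38,42,46):
        r=np.radians(th); print(th,[proj("side",H+115*ey+ex*(-120*np.cos(r)+z*np.sin(r))+[0,0,120*np.sin(r)+z*np.cos(r)]).round(1) for z in(.5,10.5)])
E
python3 - <<'E'
from ang import *
masks(cv2.imread("pics/side0.png")); masks(vision.capture("side")); corner()
r0=np.radians(0);print([proj("side",H+115*ey-120*ex+[0,0,z]).round(1) for z in(.5,10.5)])
E
```

```text
red [287.6 223.6] [ 5  8 29] r 78.9 ang 8.5
green [278.6 212.2] [ 4  6 12] r 74.2 ang 38.6
red [281.1 210.7] [ 5  9 23] r 86.9 ang 45.5
green [278.  212.1] [ 3  8 13] r 73.6 ang 39.6
30 [array([298.5, 202.1]), array([296.5, 199.8])]
34 [array([296.7, 200.3]), array([294.5, 198.2])]
38 [array([294.7, 198.6]), array([292.2, 196.6])]
42 [array([292.5, 197. ]), array([289.6, 195.2])]
46 [array([290. , 195.6]), array([286.8, 193.9])]
[array([303.5, 217.6]), array([303.8, 215. ])]
```

The evidence (pointer ray 37°, lid corner 36–37°) puts the lid at about 37°. I'll raise it about 3.5° and ease the radial load slightly.

>>> drive_tool(moves=[{"jaw": 0,"x": 0.122,"y": 0.055,"z": 0.07,"wx": -0.05,"wy": 0.115,"wz": 0},{"jaw": 0,"x": 0.122,"y": 0.055,"z": 0.07,"wx": -0.05,"wy": 0.115,"wz": 0},{"jaw": 0,"x": 0,"y": 0,"z": 0,"wx": 0,"wy": 0,"wz": 0},{"jaw": 0,"x": 0,"y": 0,"z": 0,"wx": 0,"wy": 0,"wz": 0}])

```text
t: 9.48
ee_pos: [532.0, 317.4, 215.3]
orientation: [-157.9, 0.2, 114.0]
ft_force: [-7.9, -4.8, 5.5]
grip_width: 9.5
finger_force: 59.1
```

Run:
```python
from ang import *
im=vision.capture("side"); masks(im); im0=cv2.imread("pics/side0.png")
f=lambda a,x,y,w,h,k:cv2.resize(a[y:y+h,x:x+w],None,fx=k,fy=k,interpolation=0)
cv2.imwrite("pics/d4.png",np.hstack([f(im0,264,190,36,40,10),f(im,264,190,36,40,10)]))
```

```text
red [279.8 209.8] [ 4  9 17] r 87.6 ang 48.7
green [277.8 214. ] [2 3 4] r 69.2 ang 35.5
```

View pics/d4.png

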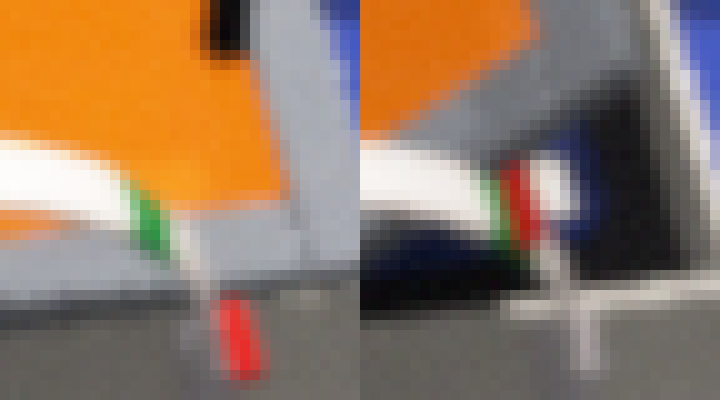

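Run:
```python
from ang import *
for y in(120,124,128,133):
  print(y,[ (round(np.hypot(*p),1),round(np.degrees(np.arctan2(p[1],-p[0])),1)) for p in (pos(q,y) for q in((287.6,223.6),(281.1,210.7),(279.8,209.8)))])
  for th in(0,36,40,44): 
    print("  ",th,[proj("side",H+ey*y+r*(-ex*np.cos(np.radians(th))+[0,0,np.sin(np.radians(th))])).round(1) for r in (75,78)])
for th in(36,38,40,42,44):
    r=np.radians(th); print(th,[proj("side",H+y*ey+ex*(-120*np.cos(r)+z*np.sin(r))+[0,0,120*np.sin(r)+z*np.cos(r)]).round(1) for y in (115,) for z in(.5,10.5)],
     "bar end",proj("side",H+50*ey+ex*(-95*np.cos(r)+45*np.sin(r))+[0,0,95*np.sin(r)+45*np.cos(r)]).round(1))
im=vision.capture("side")
cv2.imwrite("pics/d5.png",cv2.resize(im[165:215,255:310],None,fx=10,fy=10,interpolation=0))
```

```text
120 [(np.float64(82.4), np.float64(-4.7)), (np.float64(78.7), np.float64(34.9)), (np.float64(78.5), np.float64(38.5))]
   0 [array([284.7, 222.3]), array([286. , 222.1])]
   36 [array([279.4, 211.2]), array([280.5, 210.6])]
   40 [array([278. , 210.2]), array([279.1, 209.5])]
   44 [array([276.5, 209.4]), array([277.5, 208.6])]
124 [(np.float64(80.9), np.float64(-0.8)), (np.float64(80.9), np.float64(38.4)), (np.float64(81.1), np.float64(41.9))]
   0 [array([285.1, 223.7]), array([286.4, 223.5])]
   36 [array([279.8, 212.6]), array([280.9, 212. ])]
   40 [array([278.4, 211.7]), array([279.5, 211. ])]
   44 [array([276.9, 210.8]), array([277.9, 210.1])]
128 [(np.float64(79.7), np.float64(3.3)), (np.float64(83.4), np.float64(41.7)), (np.float64(83.9), np.float64(45.1))]
   0 [array([285.5, 225.1]), array([286.8, 224.9])]
   36 [array([280.1, 214. ]), array([281.3, 213.4])]
   40 [array([278.8, 213.1]), array([279.8, 212.4])]
   44 [array([277.3, 212.2]), array([278.3, 211.5])]
133 [(np.float64(78.9), np.float64(8.4)), (np.float64(87.0), np.float64(45.6)), (np.float64(87.7), np.float64(48.7))]
   0 [array([286. , 226.9]), array([287.3, 226.7])]
   36 [array([280.6, 215.8]), array([281.8, 215.2])]
   40 [array([279.3, 214.9]), array([280.3, 214.2])]
   44 [array([277.7, 214. ]), array([278.8, 213.3])]
36 [array([295.8, 199.4]), array([293.3, 197.4])] bar end [269.  173.8]
38 [array([294.7, 198.6]), array([292.2, 196.6])] bar end [267.6 173.4]
40 [array([293.6, 197.8]), array([290.9, 195.9])] bar end [266.1 173.1]
42 [array([292.5, 197. ]), array([289.6, 195.2])] bar end [264.7 172.9]
44 [array([291.2, 196.3]), array([288.3, 194.6])] bar end [263.1 172.6]
```

View pics/d5.png

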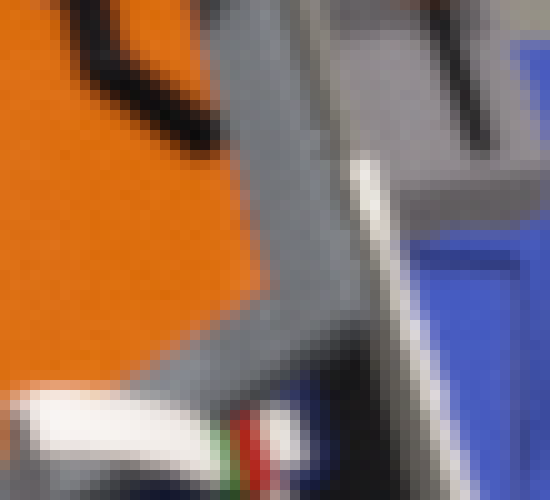

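With the pointer over the scale (y≈124) the radius agrees shut and open (81 mm). This gives a lid angle of about 42.5°, and the lid corner and bow agree. I'll come down about 2°, hold and check.

>>> drive_tool(moves=[{"jaw": 0,"x": -0.14,"y": -0.063,"z": -0.045,"wx": 0.06,"wy": -0.13,"wz": 0},{"jaw": 0,"x": 0,"y": 0,"z": 0,"wx": 0,"wy": 0,"wz": 0},{"jaw": 0,"x": 0,"y": 0,"z": 0,"wx": 0,"wy": 0,"wz": 0},{"jaw": 0,"x": 0,"y": 0,"z": 0,"wx": 0,"wy": 0,"wz": 0}])

```text
t: 10.07
ee_pos: [529.5, 316.3, 215.0]
orientation: [-159.1, 0.2, 114.0]
ft_force: [-6.3, -4.0, 0.4]
grip_width: 9.6
finger_force: 59.1
```

>>> drive_tool(moves=[{"jaw": 0,"x": 0,"y": 0,"z": 0,"wx": 0,"wy": 0,"wz": 0},{"jaw": 0,"x": 0,"y": 0,"z": 0,"wx": 0,"wy": 0,"wz": 0},{"jaw": 0,"x": 0,"y": 0,"z": 0,"wx": 0,"wy": 0,"wz": 0},{"jaw": 0,"x": 0,"y": 0,"z": 0,"wx": 0,"wy": 0,"wz": 0},{"jaw": 0,"x": 0,"y": 0,"z": 0,"wx": 0,"wy": 0,"wz": 0},{"jaw": 0,"x": 0,"y": 0,"z": 0,"wx": 0,"wy": 0,"wz": 0},{"jaw": 0,"x": 0,"y": 0,"z": 0,"wx": 0,"wy": 0,"wz": 0},{"jaw": 0,"x": 0,"y": 0,"z": 0,"wx": 0,"wy": 0,"wz": 0}])

```text
t: 11.08
ee_pos: [529.5, 316.3, 215.0]
orientation: [-159.1, 0.2, 114.0]
ft_force: [-7.4, -3.4, 1.2]
grip_width: 9.9
finger_force: 59.1
```

Run:
```python
from ang import *
im=vision.capture("side"); masks(im)
hsv=cv2.cvtColor(im,cv2.COLOR_BGR2HSV)[195:240,262:300]
m=cv2.inRange(hsv,(0,110,90),(5,255,255))|cv2.inRange(hsv,(172,110,90),(180,255,255))
c=cv2.connectedComponentsWithStats(m);i=1+np.argmax(c[2][1:,4]);X,Z=pos(c[3][i]+[262,195],124);print(np.hypot(X,Z),np.degrees(np.arctan2(Z,-X))+.8)
t0=cv2.imread("pics/side0.png"); hs=[cv2.cvtColor(a,cv2.COLOR_BGR2HSV)[140:190,290:330] for a in(t0,im)]
for h in hs:
    c=cv2.connectedComponentsWithStats(cv2.inRange(h,(5,150,60),(24,255,255)));i=1+np.argmax(c[2][1:,4]);print("grip",c[2][i]+[290,140,0,0,0])
```

```text
red [280.2 210. ] [ 5  9 20] r 87.5 ang 47.8
green [277.8 213.2] [2 5 6] r 71.0 ang 37.4
81.0340656573014 41.67763945569078
grip [299 155   8  22 141]
grip [294 142  10  23 155]
```

The lid is steady at about 41°, well inside the band, and the lock is at its end stop.

```bash
python3 -c "
from rig import ticket
print(ticket.hand_in())"
```

```text
the job is handed in; nothing more can be done
None
```

I slid the lock fully to its right-hand end stop with the lid shut, then lifted the lid by its handle to a measured 41° (give or take about 2°), pointer in the green band, and handed in at about 11 s still gripping it; the loose things were not touched.

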